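# Start up the microscope bench

### The job

Start up the microscope bench by pressing its three switches gently with a fingertip, in this order: first the round key on the stage warmer, then the raised end of the rocker on the lamp supply, and last the long bar key on the camera control box. Each must be pressed fully down and stay down before the next is pressed. Leave the three units standing where they are, do not lift them, and disturb nothing else on the bench.

Things in the scene. Friction and masses are not known exactly. Their poses are not given: they have to be found in the camera images.
- warmer: stage warmer: white box 140 (x) x 110 (y) x 40 mm high with a bare aluminium heating plate (standing under 3 mm high) on the -x half of its top and a round black key on the +x half. Stands loose on the table, about 1.2 kg. Origin: centre of its underside, z up.
- warm_key (a joint): travel of the warmer's round key: 0 = out (off), 0.008 m = fully in (on); slides straight down against about 2.5 N of friction, then meets a stop; the key's cap is springy and gives about 0.4 mm per newton (6 mm at most) besides this travel, and comes back when let go; the travel itself stays where it is left
- warm_key_top (a point): centre of the top of the warmer's round key (30 mm across); moves with the key. At 42 mm along the warmer's x from its origin, 56 mm above the table when out, 48 mm when in (the key then still stands 8 mm out of the box)
- lamp: lamp supply: the tallest white box, 130 (x) x 110 (y) x 70 mm high, vent slots along its sides, a wide black rocker key in the middle of its top. Stands loose, about 1.5 kg. Origin: centre of its underside, z up.
- lamp_key (a joint): angle of the lamp's rocker: 0 = off (its +x end stands up, 8.5 degrees tilt), 0.30 rad = on (+x end fully down, tilted 8.5 degrees the other way); turns against about 0.045 N m of friction to a stop; the key is springy and its end gives about 0.4 mm per newton (4 mm at most) besides this angle, and comes back when let go; the travel itself stays where it is left
- lamp_key_end (a point): point on the upper face of the rocker to push down, 27 mm from its pivot at the raised (+x) end; moves with the rocker. The rocker is 64 mm (along the lamp's x) x 30 mm x 8 mm thick and pivots about the lamp's y axis, at the middle of the box, 86 mm above the table; this point is 94 mm above the table when off and 86 mm when on
- camera: camera control box: the smallest and flattest white box, 110 (x) x 90 (y) x 32 mm high, with a long narrow black bar key across the +x half of its top and a small fixed dial (26 mm across, 8 mm tall) on the -x half. Stands loose, about 0.8 kg. Origin: centre of its underside, z up.
- camera_key (a joint): travel of the camera box's bar key: 0 = out (off), 0.008 m = fully in (on); slides straight down against about 2.5 N of friction, then meets a stop; the key's cap is springy and gives about 0.4 mm per newton (6 mm at most) besides this travel, and comes back when let go; the travel itself stays where it is left
- camera_key_top (a point): centre of the top of the bar key (18 mm along the box's x, 64 mm along its y); moves with the key. At 25 mm along the box's x from its origin, 48 mm above the table when out, 40 mm when in (still 8 mm out of the box)
- amber_bottle: bystander, loose, not to be disturbed: brown glass bottle, 54 mm across, 110 mm tall; origin: centre of its underside
- beaker: bystander, loose, not to be disturbed: open glass beaker, 60 mm across, 70 mm tall; origin: centre of its underside
- jar: bystander, loose, not to be disturbed: lidded clear specimen jar, 56 mm across, 60 mm tall; origin: centre of its underside
- timer: bystander, loose, not to be disturbed: flat grey disc-shaped bench timer, 60 mm across, 22 mm tall; origin: centre of its underside
- dishes: bystander, loose, not to be disturbed: stack of two closed clear culture dishes, 92 mm across, 32 mm tall; origin: centre of its underside
- slide_box: bystander, loose, not to be disturbed: yellow slide box 90 x 90 x 50 mm with slides standing 11 mm out of it; origin: centre of its underside
- tube_rack: bystander, loose, not to be disturbed: blue tube rack 100 x 60 x 40 mm with eight tube caps standing 18 mm out of it; origin: centre of its underside
Not all that is in view belongs to the job. Leave any red look-alike of the warmer alone.

How it is judged:
On the way, in this order (a step that is already met when the one before it is completed fails the run):
1. the warmer's round key is in (value of joint warm_key above 0.0055 m), for 0.2 s.
2. the lamp's rocker is over (value of joint lamp_key above 0.21 rad), for 0.2 s.
3. the camera's bar key is in (value of joint camera_key above 0.0055 m), for 0.2 s.
At the end, for the whole second after the job is handed in: The round key and the bar key are at least 5.5 mm in (of 8 mm), the rocker at least 0.21 rad over (of 0.30), and the three units stand at rest on the table, each within 25 mm of where it began (value of joint each of warm_key, camera_key above 0.0055 m and value of joint lamp_key above 0.21 rad and linear speed of each of warmer, lamp, camera below 0.02 m/s and height (world z) of each of warmer, lamp, camera below 0.004 m and distance of each of warmer, lamp, camera from where it was at the start of the episode below 0.025 m); the robot touches nothing.
It fails at once if the lamp's rocker is pushed before the warmer is on (value of joint lamp_key above 0.12 rad and value of joint warm_key below 0.0045 m).
It fails at once if the camera key is pressed before the warmer and the lamp are on (value of joint camera_key above 0.0035 m and (value of joint warm_key below 0.0045 m or value of joint lamp_key below 0.17 rad)).
It fails at once if a unit is pressed harder than 20 N (contact force between any of the fingers, the arm and warmer above 20 N or contact force between any of the fingers, the arm and lamp above 20 N or contact force between any of the fingers, the arm and camera above 20 N).
It fails at once if a unit is lifted (12 mm), tipped (0.15 rad) or shoved (25 mm) (height (world z) of any of warmer, lamp, camera above 0.012 m or angle between any of warmer, lamp, camera's own z axis and vertical above 0.15 rad or distance of any of warmer, lamp, camera from where it was at the start of the episode above 0.025 m).
It fails at once if a bystander is moved more than 15 mm or tipped (distance of any of amber_bottle, beaker, jar, timer, dishes, slide_box, tube_rack from where it was at the start of the episode above 0.015 m or angle between any of amber_bottle, beaker, jar, timer, dishes, slide_box, tube_rack's own z axis and vertical above 0.2 rad).
It also fails if it takes over 58 s, if anything falls off the work surface, if the arm or the gripper's body presses on something with over 40 N, if the wrist force passes 120 N, or if a joint passes its speed limit or range.

### The arm

A 6-joint arm with a two-finger parallel gripper is mounted at the origin on the work surface. World frame = base frame: x ahead of the robot, y to its left, z up, the work surface at z = 0. Lengths are in m, angles in rad, forces in N, time in s.
With the tool pointing down it reaches from about 0.35 to 0.85 m from the base axis. Payload 8.1 kg.
Tool frame: the origin (TCP) lies on the centre line of the jaws, within the pads' length; the fingertips stand 17 mm ahead of it and the grasp point (between the pads) lies 2 mm behind it; z points along the fingers, y is the line along which they close (so a half turn about z gives the same grasp; the last joint's range is limited). The gripper opens to 93 mm and grips with 3 to 60 N. Pads are 15 mm wide; open, the fingers measure 128 mm over their backs; the gripper's body (75 mm by 188 mm) begins 65 mm behind the grasp point.
Start: joints at [1.094, 0.13, 1.488, -0, 1.523, -0.085], TCP at [0.229, 0.555, 0.236] pointing down, gripper open.
Joint ranges: [-2.96, 2.96], [-0.89, 2.26], [0.02, 2.5], [-1.34, 4.48], [0, 2.73], [-2.66, 2.66]. Speed limits (rad/s): [2.39, 2.39, 2.79, 3.14, 3.14, 3.14].

### API

Orientations are given as a rotation vector (axis times angle).
In Python, from plant import telemetry, viewer, order gives the robot as it stands.
- The arm moves only by the tool send_rows, never from a script. Its argument "plan" is a list that holds one entry, the list of rows, each a list of 5 numbers: the closure, from -1 (fully open) to 1 (shut), then the shift along the world's x, y, z normalised to -1 to 1, where 1 is 0.2 m, then the turn about the world's z normalised to -1 to 1, where 1 is 60 degrees. A call has 1 to 20 rows; each row is the pose to reach, as a shift and turn from the pose commanded when the call began; what a row does not reach only later rows make up. A row lasts 1/12 s, in which the tool goes at most 41.7 mm and 7.16 degrees, less where a joint would pass 70% of its speed; a pose out of reach is approached as far as the arm can. A call with a number of a shift or a turn outside -1 to 1 is refused whole. A call with a gripper value outside its range is refused whole. The fingers move at their own pace and stop on an object; "force" is the grip in N (left out, the last holds). Time passes only in rows, so rows that repeat a pose let the fingers close. It gives the time, the measured TCP pose, the force, the opening and the grip force at its end, in the units of the state.
- telemetry.read_state(): the state, without advancing time (a new reading comes with each control period).
- viewer.read_camera(name): name is "side" or "top"; returns (picture, depth): 420x560x3 uint8, blue, green, red; 420x560 float32, m along the optical axis (not along the pixel's ray), 0 where there is no reading.
- viewer.calibration(name): a dict with "camera_matrix" (3x3 intrinsics, pixels), "extrinsics" (4x4, takes a point from camera to world coordinates). Camera axes: x right, y up, looking along -z (the intrinsics and any distortion apply to the point x, -y, -z); pixel columns grow to the right and rows downward; lengths in m; the calibration is good to about 2 mm. A picture is of the moment at which its call begins. calibration takes no time and is no camera call.
- order.close_job(): hands the job in; it is judged then, once.
The state is a dict: "t": time; "q": joint angles; "dq": joint speeds; "joint_torque": joint torques, N m; "tool_pos": TCP position; "orientation": TCP orientation; "force": force on the tool from outside, world axes, zero at the start; "wrist_torque": the same for the moment, N m; "opening": finger opening in m; "gripper_force": force on a finger pad.
Only numpy, scipy, OpenCV 4.12 (cv2) and the standard library are available. Lean on these libraries where they do the work, as an engineer would, in place of code of your own. Each camera call takes 0.05 s, during which the arm holds its last target. There are 200 camera calls.

## Working session

There is one attempt and no reset: what is moved stays moved. The work goes in short steps, Python scripts to look and compute and a tool call to move; the robot and the scene stay as the last step left them, time stands still between calls to the robot, and variables do not carry over. Pictures are saved under pics/ and viewed, at most 10 in all, crops included, and the job is handed in when it is done.

Besides the shell and the picture viewer there is one more tool, called in YAML: its name, and indented under it one key for each argument. send_rows: Moves the arm, as the interface text tells. Scaled input: -1 to 1 covers 0.2 m each way for a shift and 60 degrees each way for a turn. Its arguments: {"type":"object","properties":{"plan":{"type":"array"},"force":{"type":"number"}},"required":["plan"]}

```bash
mkdir -p pics
python3 - <<'E'
from plant import telemetry, viewer
import cv2,numpy as np
for n in("top","side"):
    p,d=viewer.read_camera(n); cv2.imwrite(f"pics/{n}0.png",p); np.savez(f"{n}0.npz",p=p,d=d)
    c=viewer.calibration(n); print(n,{k:np.round(v,4).tolist() if not isinstance(v,str) else v for k,v in c.items()})
print(telemetry.read_state())
E
```

```text
top {'camera_matrix': [[426.9487, 0.0, 283.0816], [0.0, 426.9487, 220.5684], [0.0, 0.0, 1.0]], 'extrinsics': [[-0.0284, 0.9817, -0.1884, 0.3307], [-0.9996, -0.0282, 0.0035, -0.0074], [-0.0019, 0.1884, 0.9821, 1.3279], [0.0, 0.0, 0.0, 1.0]]}
side {'camera_matrix': [[534.2512, 0.0, 278.7826], [0.0, 534.2512, 202.6947], [0.0, 0.0, 1.0]], 'extrinsics': [[0.7652, 0.3845, -0.5163, -0.1592], [-0.6434, 0.4314, -0.6324, -0.8565], [-0.0204, 0.8161, 0.5775, 0.8746], [0.0, 0.0, 0.0, 1.0]]}
{'t': 0.1, 'q': array([ 1.09360299e+00,  1.31079369e-01,  1.48914757e+00,  3.74909582e-05,
        1.52298554e+00, -8.54014575e-02]), 'dq': array([ 0.00034523,  0.00035867, -0.00198549, -0.00220223, -0.00056134,
       -0.00041324]), 'joint_torque': array([ 1.15577965e-03, -5.61344111e+01, -4.93093586e+01,  7.70844170e-02,
        2.91673344e-02, -3.93340042e-05]), 'tool_pos': array([0.22885845, 0.5541309 , 0.23470859]), 'orientation': array([-6.11404704e-01, -3.08102769e+00,  2.42771666e-03]), 'force': array([-0.31050745, -0.11217652, -0.06086113]), 'wrist_torque': array([-0.01428374,  0.03712142, -0.01793008]), 'gripper_force': 0.0, 'opening': 0.09310223894377495}
```

View pics/top0.png

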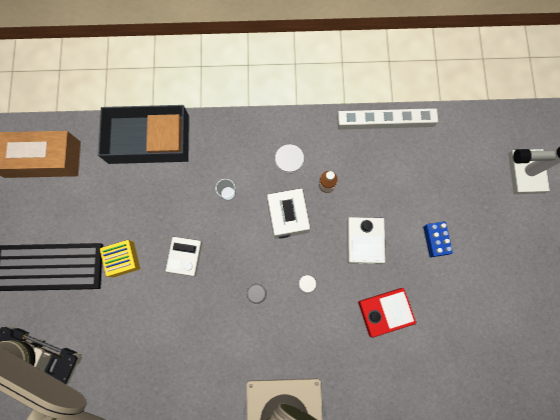

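View pics/side0.png

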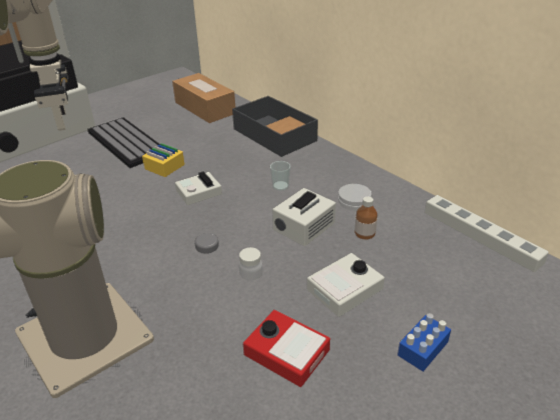

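The top view shows three white boxes:
- (367,240): plate plus round key at (367,226). This fits the warmer.
- (288,212): tallest box, with vents and a rocker. This is the lamp.
- (183,256): flat box with bar key at (184,247) and dial at (187,266). This is the camera box.

The red box at (387,312) is the look-alike, so I leave it alone. Next I measure the keys and make one confirming crop.

```bash
cat > h.py <<'E'
import cv2,numpy as np
from plant import viewer
def ray(n,uv):
    c=viewer.calibration(n);K=c["camera_matrix"];E=c["extrinsics"]
    uv=np.atleast_2d(np.asarray(uv,float))
    d=np.c_[(uv[:,0]-K[0,2])/K[0,0],-(uv[:,1]-K[1,2])/K[1,1],-np.ones(len(uv))]
    return E[:3,3],d@E[:3,:3].T
def onplane(n,uv,z):
    o,r=ray(n,uv); return o+r*((z-o[2])/r[:,2])[:,None]
def depthpts(n,uv,dep):
    o,r=ray(n,uv); uv=np.atleast_2d(uv).astype(int); return o+r*dep[uv[:,1],uv[:,0]][:,None]
E
python3 - <<'E'
from h import *
T=np.load("top0.npz");p,d=T["p"],T["d"]
g=p.max(2)
rois={"warmer":((345,212,390,268),.056,.040),"lamp":((262,185,315,242),.086,.070),"camera":((162,233,205,280),.048,.032)}
for n,((a,b,c,e),zk,zb) in rois.items():
    white=np.zeros_like(g);white[b:e,a:c]=(p[b:e,a:c].min(2)>150)*255
    cs=max(cv2.findContours(white,0,2)[0],key=cv2.contourArea)
    box=cv2.minAreaRect(cs);W=onplane("top",cv2.boxPoints(box),zb)
    print(n,"box centre",W.mean(0).round(4),"sides",np.linalg.norm(W[1]-W[0]).round(3),np.linalg.norm(W[2]-W[1]).round(3))
    hull=cv2.fillPoly(np.zeros_like(g),[cv2.convexHull(cs)],255)
    dark=((g<75)&(hull>0)).astype(np.uint8)
    k=max(cv2.findContours(dark,0,2)[0],key=cv2.contourArea)
    m=cv2.fillPoly(np.zeros_like(g),[k],1);uv=np.argwhere(m)[:,::-1]
    P=depthpts("top",uv,d)
    print(" key px",uv.mean(0).round(1),"n",len(uv),"on plane",onplane("top",[uv.mean(0)],zk).round(4),"depth mean",P.mean(0).round(4),"zmin/max",np.percentile(P[:,2],[5,50,95]).round(4))
    kb=cv2.minAreaRect(k);KW=onplane("top",cv2.boxPoints(kb),zk)
    for i in(0,1):
        v=KW[i+1]-KW[i];print("  key side",np.linalg.norm(v).round(3),"dir",np.degrees(np.arctan2(v[1],v[0])).round(1))
    wuv=np.argwhere(white)[:,::-1];Q=depthpts("top",wuv,d);print("  white z",np.percentile(Q[:,2],[5,50,95]).round(4), "box dir", [np.degrees(np.arctan2(*(W[i+1]-W[i])[1::-1])).round(1) for i in(0,1)])
    if n=="lamp":
        A=np.c_[P[:,:2]-P[:,:2].mean(0),np.ones(len(P))];print("  slope",np.linalg.lstsq(A,P[:,2],rcond=None)[0].round(3))
S=np.load("side0.npz")["p"]
a=cv2.resize(p[180:285,155:395],None,fx=3.3,fy=3.3,interpolation=2)
b=cv2.resize(S[160:310,165:395],None,fx=1.7,fy=1.7,interpolation=2)
o=np.zeros((600,800,3),np.uint8);o[:a.shape[0],:a.shape[1]]=a;o[346:346+min(254,b.shape[0]),:b.shape[1]]=b[:254]
cv2.imwrite("pics/crop.png",o)
E
```

```text
warmer box centre [ 0.5114 -0.2637  0.04  ] sides 0.112 0.143
 key px [366.3 225.6] n 90 on plane [[ 0.552  -0.2633  0.056 ]] depth mean [ 0.5524 -0.2638  0.0536] zmin/max [0.0416 0.0554 0.0593]
  key side 0.03 dir -91.6
  key side 0.028 dir 176.2
  white z [0.0369 0.0421 0.0471] box dir [np.float64(-90.2), np.float64(177.2)]
lamp box centre [ 0.6003 -0.0276  0.07  ] sides 0.112 0.129
 key px [288.2 210.1] n 184 on plane [[ 0.6   -0.028  0.086]] depth mean [ 0.5958 -0.0278  0.1048] zmin/max [0.0856 0.0916 0.0965]
  key side 0.028 dir -81.9
  key side 0.062 dir -172.6
  white z [0.0668 0.0714 0.078 ] box dir [np.float64(-81.0), np.float64(-172.1)]
  slope [-3.247  2.904  0.105]
camera box centre [0.4798 0.2966 0.032 ] sides 0.111 0.092
 key px [184.  247.6] n 136 on plane [[0.5017 0.2892 0.048 ]] depth mean [0.5019 0.2894 0.0469] zmin/max [0.0348 0.048  0.0525]
  key side 0.019 dir -8.3
  key side 0.066 dir -101.1
  white z [0.0276 0.0335 0.0396] box dir [np.float64(-9.5), np.float64(-102.4)]
```

View pics/crop.png

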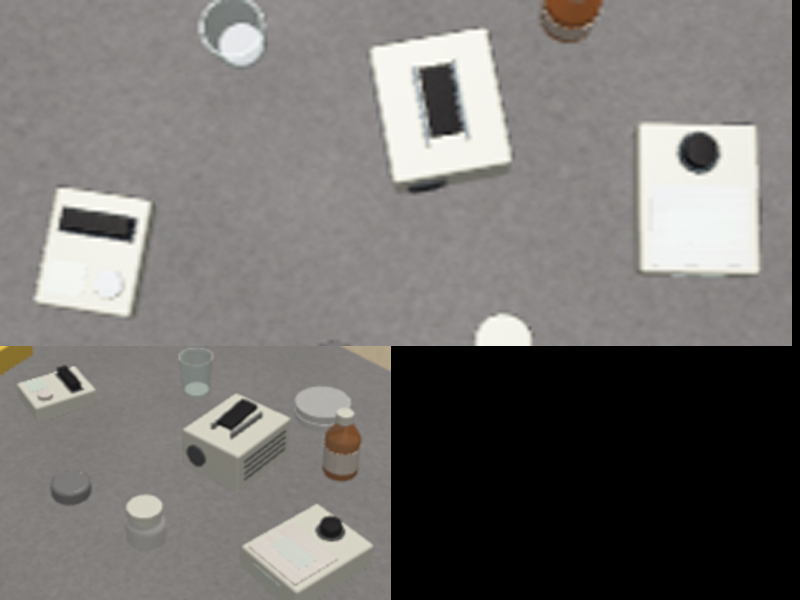

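The crop confirms the warmer, with its round key at crop (698,152), and the lamp rocker at (441,100). It also confirms the camera bar at (97,222) with the dial at (108,285). I still need to know which end of the lamp's rocker is raised, so I take a robust depth slope in both views.

Run:
```python
from h import *
c0=np.array([.600,-.028]);ax=np.array([np.cos(np.radians(7.7)),np.sin(np.radians(7.7))]);ay=np.array([-ax[1],ax[0]])
for n in("top","side"):
    T=np.load(n+"0.npz");p,d=T["p"],T["d"]
    uv=np.argwhere((p.max(2)<90)&(d>0))[:,::-1];P=depthpts(n,uv,d)
    q=P[:,:2]-c0;s=q@ax;t=q@ay
    m=(abs(s)<.035)&(abs(t)<.013)&(abs(P[:,2]-.088)<.02)
    b=[np.round(np.median(P[m&(s>=a)&(s<a+.0125),2]),4) for a in np.arange(-.03,.03,.0125)]
    print(n,m.sum(),"z along axis -..+",b,"fit slope",np.polyfit(s[m],P[m,2],1).round(4), "s range",np.percentile(s[m],[1,99]).round(4))
from plant import telemetry
from scipy.spatial.transform import Rotation as R
print(R.from_rotvec(telemetry.read_state()["orientation"]).as_matrix().round(3))
```

```text
top 177 z along axis -..+ [np.float64(0.0893), np.float64(0.0903), np.float64(0.0915), np.float64(0.0939), np.float64(0.0945)] fit slope [0.1177 0.0914] s range [-0.0307  0.0283]
side 160 z along axis -..+ [np.float64(0.0882), np.float64(0.0905), np.float64(0.0913), np.float64(0.0934), np.float64(0.0948)] fit slope [0.1401 0.0915] s range [-0.0338  0.0276]
[[-0.924  0.382 -0.001]
 [ 0.382  0.924 -0.001]
 [ 0.    -0.002 -1.   ]]
```

The raised end of the lamp's rocker is its far (+x) end. The slope is +0.12 to +0.14 against an expected tan 8.5° = 0.15, and the face sits at the right height.

Targets:

| Key | x (m) | y (m) |
|---|---|---|
| Warmer | 0.552 | -0.263 |
| Lamp end | 0.627 to 0.630 | -0.024 |
| Camera bar | 0.502 | 0.289 |

I close the fingers and travel high.

send_rows:
  plan:
    - [[1, 0.4, -1, 0, 0.25], [1, 0.4, -1, 0, 0.25], [1, 0.4, -1, 0, 0.25], [1, 0.4, -1, 0, 0.25], [1, 0.4, -1, 0, 0.25], [1, 0.4, -1, 0, 0.25], [1, 0.4, -1, 0, 0.25]]
  force: 10

```text
t: 0.68
tool_pos: [0.31, 0.3525, 0.2355]
orientation: [0.21, 3.134, -0.0]
force: [0.7, -0.4, -0.1]
opening: 0.0508
gripper_force: 0.0
```

send_rows:
  plan:
    - [[1, 0.4, -1, 0, 0.25], [1, 0.4, -1, 0, 0.25], [1, 0.4, -1, 0, 0.25], [1, 0.4, -1, 0, 0.25], [1, 0.4, -1, 0, 0.25], [1, 0.4, -1, 0, 0.25], [1, 0.4, -1, 0, 0.25]]

```text
t: 1.27
tool_pos: [0.3903, 0.1527, 0.2356]
orientation: [-0.202, 3.135, -0.001]
force: [-0.3, 0.3, -0.5]
opening: 0.0042
gripper_force: 0.0
```

send_rows:
  plan:
    - [[1, 0.4, -1, 0, 0], [1, 0.4, -1, 0, 0], [1, 0.4, -1, 0, 0], [1, 0.4, -1, 0, 0], [1, 0.4, -1, 0, 0], [1, 0.4, -1, 0, 0], [1, 0.4, -1, 0, 0]]

```text
t: 1.85
tool_pos: [0.4701, -0.046, 0.2351]
orientation: [0.203, -3.134, -0.001]
force: [0.4, -0.0, -0.2]
opening: 0.0008
gripper_force: 0.0
```

send_rows:
  plan:
    - [[1, 0.4, -1, 0, 0], [1, 0.4, -1, 0, 0], [1, 0.4, -1, 0, 0], [1, 0.4, -1, 0, 0], [1, 0.4, -1, 0, 0], [1, 0.4, -1, 0, 0], [1, 0.4, -1, 0, 0], [1, 0.4, -1, 0, 0]]

```text
t: 2.52
tool_pos: [0.5497, -0.243, 0.235]
orientation: [0.209, -3.134, -0.003]
force: [-0.4, -0.1, -0.1]
opening: 0.0003
gripper_force: 0.0
```

send_rows:
  plan:
    - [[1, 0.01, -0.1, -0.2, 0], [1, 0.01, -0.1, -0.4, 0], [1, 0.01, -0.1, -0.6, 0], [1, 0.01, -0.1, -0.7, 0], [1, 0.01, -0.1, -0.76, 0], [1, 0.01, -0.1, -0.76, 0], [1, 0.01, -0.1, -0.76, 0], [1, 0.01, -0.1, -0.76, 0]]

```text
t: 3.18
tool_pos: [0.5529, -0.2654, 0.0866]
orientation: [-0.208, 3.131, -0.004]
force: [-0.1, 0.1, 0.3]
opening: 0.0004
gripper_force: 0.0
```

Run:
```python
from h import *
from plant import telemetry
s=telemetry.read_state();print(s["t"],s["tool_pos"].round(4),s["force"].round(2))
p,d=viewer.read_camera("side");cv2.imwrite("pics/w1.png",cv2.resize(p[170:340,250:450],None,fx=3,fy=3))
```

```text
3.1833 [ 0.5529 -0.2654  0.0866] [-0.09  0.05  0.29]
```

View pics/w1.png

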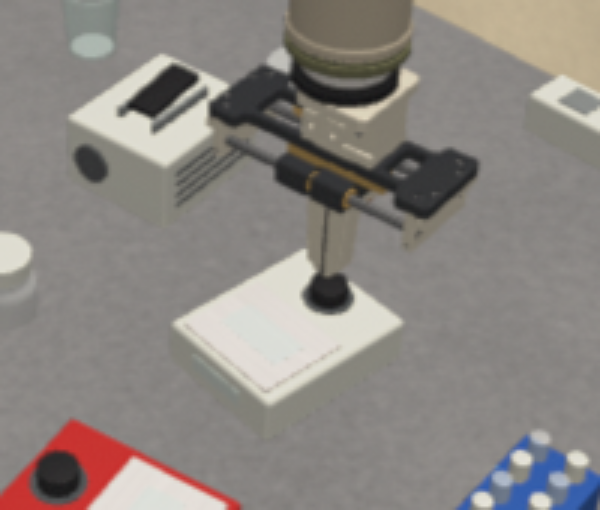

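The closed fingertips are centred over the warmer's black key, at crop (331,290), and clear of everything else. I press slowly.

send_rows:
  plan:
    - [[1, 0, 0, -0.02, 0], [1, 0, 0, -0.04, 0], [1, 0, 0, -0.05, 0], [1, 0, 0, -0.06, 0], [1, 0, 0, -0.07, 0], [1, 0, 0, -0.08, 0], [1, 0, 0, -0.09, 0], [1, 0, 0, -0.1, 0], [1, 0, 0, -0.1, 0], [1, 0, 0, -0.1, 0], [1, 0, 0, -0.1, 0]]

```text
t: 4.15
tool_pos: [0.5511, -0.2656, 0.0638]
orientation: [-0.207, 3.135, -0.0]
force: [-2.3, 0.3, 2.8]
opening: 0.0009
gripper_force: 1.8
```

send_rows:
  plan:
    - [[1, 0, 0, -0.005, 0], [1, 0, 0, -0.01, 0], [1, 0, 0, -0.015, 0], [1, 0, 0, -0.015, 0], [1, 0, 0, -0.015, 0]]

```text
t: 4.57
tool_pos: [0.5512, -0.2656, 0.0614]
orientation: [-0.207, 3.135, -0.0]
force: [-4.6, 2.3, 9.3]
opening: 0.0006
gripper_force: 4.7
```

The force rose at about 2.5 N/mm to 9 N, so the key is on its stop. Lifting off and moving to the lamp.

send_rows:
  plan:
    - [[1, 0, 0, 0.05, 0], [1, 0, 0, 0.2, 0], [1, 0, 0, 0.4, 0], [1, 0, 0, 0.6, 0], [1, 0.1, 0.2, 0.75, 0], [1, 0.2, 0.4, 0.75, 0], [1, 0.3, 0.6, 0.75, 0], [1, 0.4, 0.8, 0.75, 0], [1, 0.4, 1, 0.75, 0], [1, 0.4, 1, 0.75, 0], [1, 0.4, 1, 0.75, 0]]

```text
t: 5.48
tool_pos: [0.6315, -0.0608, 0.2103]
orientation: [0.214, -3.134, -0.002]
force: [-0.6, 0.1, 0.5]
opening: 0.0003
gripper_force: 0.0
```

Run:
```python
from h import *
from plant import telemetry
s=telemetry.read_state();print(s["t"],s["tool_pos"].round(4),s["force"].round(2))
p,d=viewer.read_camera("side")
uv=np.argwhere((p.max(2)<75)&(d>0))[:,::-1];P=depthpts("side",uv,d)
m=(np.linalg.norm(P[:,:2]-[.552,-.264],axis=1)<.013)&(P[:,2]<.07)&(P[:,2]>.04)
print("key z",m.sum(),np.percentile(P[m,2],[50,75,95]).round(4))
p0=np.load("side0.npz");P=None
uv=np.argwhere((p0["p"].max(2)<75)&(p0["d"]>0))[:,::-1];P=depthpts("side",uv,p0["d"])
m=(np.linalg.norm(P[:,:2]-[.552,-.264],axis=1)<.013)&(P[:,2]<.07)&(P[:,2]>.04)
print("before",m.sum(),np.percentile(P[m,2],[50,75,95]).round(4))
```

```text
5.4833 [ 0.6315 -0.0608  0.2103] [-0.61  0.11  0.51]
key z 70 [0.049  0.0503 0.0517]
before 75 [0.0561 0.0572 0.0589]
```

The warmer key now stands at 49 mm (56 before), so it is in. Next I descend over the lamp's raised end.

send_rows:
  plan:
    - [[1, 0, 0.2, 0, 0], [1, 0, 0.2, -0.1, 0], [1, 0, 0.2, -0.2, 0], [1, 0, 0.2, -0.3, 0], [1, 0, 0.2, -0.4, 0], [1, 0, 0.2, -0.44, 0], [1, 0, 0.2, -0.44, 0], [1, 0, 0.2, -0.44, 0], [1, 0, 0.2, -0.44, 0]]

```text
t: 6.28
tool_pos: [0.632, -0.0262, 0.1243]
orientation: [-0.206, 3.133, -0.001]
force: [-0.1, -0.1, -0.1]
opening: 0.0003
gripper_force: 0.0
```

Run:
```python
from h import *
p,d=viewer.read_camera("side");cv2.imwrite("pics/l1.png",cv2.resize(p[130:280,240:420],None,fx=3.5,fy=3.5))
```

```text
(no output)
```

View pics/l1.png

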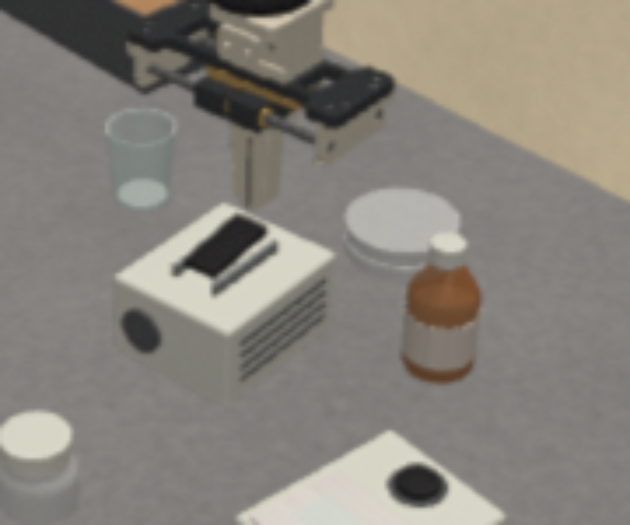

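The fingertips, at crop (258,205), are just above the rocker's raised far end at (250,225), with about 13 mm of clearance. Pressing slowly.

send_rows:
  plan:
    - [[1, -0.01, 0, -0.02, 0], [1, -0.01, 0, -0.04, 0], [1, -0.01, 0, -0.05, 0], [1, -0.01, 0, -0.06, 0], [1, -0.01, 0, -0.07, 0], [1, -0.01, 0, -0.08, 0], [1, -0.01, 0, -0.09, 0], [1, -0.01, 0, -0.095, 0], [1, -0.01, 0, -0.095, 0], [1, -0.01, 0, -0.095, 0]]

```text
t: 7.17
tool_pos: [0.6294, -0.0254, 0.1038]
orientation: [-0.207, 3.134, -0.0]
force: [2.9, 0.8, 1.6]
opening: 0.0003
gripper_force: 1.1
```

send_rows:
  plan:
    - [[1, 0, 0, -0.005, 0], [1, 0, 0, -0.01, 0], [1, 0, 0, -0.01, 0], [1, 0, 0, -0.01, 0]]

```text
t: 7.5
tool_pos: [0.6294, -0.0255, 0.1023]
orientation: [-0.207, 3.134, -0.0]
force: [1.6, 0.2, 5.0]
opening: 0.0005
gripper_force: 3.0
```

send_rows:
  plan:
    - [[1, 0, 0, -0.005, 0], [1, 0, 0, -0.005, 0], [1, 0, 0, -0.005, 0]]

```text
t: 7.75
tool_pos: [0.6295, -0.0255, 0.1016]
orientation: [-0.207, 3.134, -0.0]
force: [0.3, 1.9, 8.3]
opening: 0.0005
gripper_force: 3.9
```

send_rows:
  plan:
    - [[1, 0, 0, 0.05, 0], [1, 0, 0, 0.2, 0], [1, 0, 0, 0.4, 0], [1, 0, 0.1, 0.5, 0], [1, -0.1, 0.2, 0.5, -0.1], [1, -0.2, 0.4, 0.5, -0.2], [1, -0.3, 0.6, 0.5, -0.275], [1, -0.4, 0.8, 0.5, -0.275], [1, -0.5, 1, 0.5, -0.275], [1, -0.5, 1, 0.5, -0.275], [1, -0.5, 1, 0.5, -0.275]]

```text
t: 8.67
tool_pos: [0.527, 0.1772, 0.2004]
orientation: [-0.238, -3.131, 0.0]
force: [1.1, -0.0, -0.2]
opening: 0.0007
gripper_force: 0.0
```

Run:
```python
from h import *
c0=np.array([.600,-.028]);ax=np.array([np.cos(np.radians(7.7)),np.sin(np.radians(7.7))]);ay=np.array([-ax[1],ax[0]])
p,d=viewer.read_camera("side")
uv=np.argwhere((p.max(2)<90)&(d>0))[:,::-1];P=depthpts("side",uv,d)
q=P[:,:2]-c0;s=q@ax;t=q@ay
m=(abs(s)<.035)&(abs(t)<.013)&(abs(P[:,2]-.088)<.02)
print(m.sum(),np.polyfit(s[m],P[m,2],1).round(4))
```

```text
122 [-0.1358  0.0914]
```

The rocker slope is now -0.136 (+0.14 before), so it is fully over. On to the camera bar key.

send_rows:
  plan:
    - [[1, -0.13, 0.2, 0, 0], [1, -0.13, 0.4, -0.1, 0], [1, -0.13, 0.58, -0.2, 0], [1, -0.13, 0.58, -0.35, 0], [1, -0.13, 0.58, -0.5, 0], [1, -0.13, 0.58, -0.6, 0], [1, -0.13, 0.58, -0.62, 0], [1, -0.13, 0.58, -0.62, 0], [1, -0.13, 0.58, -0.62, 0], [1, -0.13, 0.58, -0.62, 0]]

```text
t: 9.55
tool_pos: [0.505, 0.2904, 0.0789]
orientation: [0.247, 3.129, 0.002]
force: [-0.5, 0.0, -0.1]
opening: 0.0007
gripper_force: 0.0
```

Run:
```python
from h import *
p,d=viewer.read_camera("side");cv2.imwrite("pics/c1.png",cv2.resize(p[110:230,130:290],None,fx=4,fy=4))
```

```text
(no output)
```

View pics/c1.png

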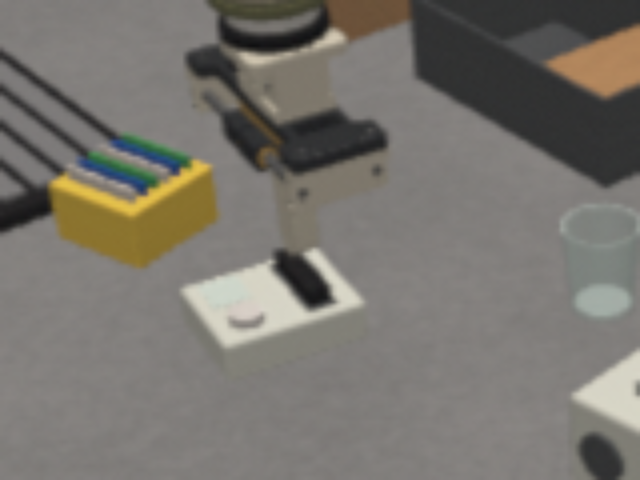

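The fingertips at crop (298,245) are right above the bar key at (303,277), and the dial and slide box are clear. Pressing slowly.

send_rows:
  plan:
    - [[1, 0, 0, -0.02, 0], [1, 0, 0, -0.04, 0], [1, 0, 0, -0.05, 0], [1, 0, 0, -0.06, 0], [1, 0, 0, -0.07, 0], [1, 0, 0, -0.08, 0], [1, 0, 0, -0.09, 0], [1, 0, 0, -0.1, 0], [1, 0, 0, -0.105, 0], [1, 0, 0, -0.105, 0], [1, 0, 0, -0.105, 0]]

```text
t: 10.52
tool_pos: [0.503, 0.2905, 0.0557]
orientation: [-0.245, -3.132, 0.0]
force: [-1.5, -1.8, 3.1]
opening: 0.0005
gripper_force: 1.9
```

send_rows:
  plan:
    - [[1, 0, 0, -0.005, 0], [1, 0, 0, -0.01, 0], [1, 0, 0, -0.012, 0], [1, 0, 0, -0.012, 0], [1, 0, 0, -0.012, 0]]

```text
t: 10.93
tool_pos: [0.5031, 0.2906, 0.0538]
orientation: [0.245, 3.132, 0.0]
force: [-4.3, -1.5, 8.7]
opening: 0.0004
gripper_force: 4.2
```

The bar key is on its stop at 8.7 N. I lift clear and check all three.

send_rows:
  plan:
    - [[1, 0, 0, 0.05, 0], [1, 0, 0, 0.2, 0], [1, 0, 0, 0.4, 0], [1, 0, 0, 0.6, 0], [1, -0.2, 0.2, 0.75, 0], [1, -0.4, 0.4, 0.75, 0], [1, -0.4, 0.6, 0.75, 0], [1, -0.4, 0.6, 0.75, 0], [1, -0.4, 0.6, 0.75, 0], [1, -0.4, 0.6, 0.75, 0], [1, -0.4, 0.6, 0.75, 0]]

```text
t: 11.85
tool_pos: [0.4232, 0.4103, 0.2031]
orientation: [0.244, 3.132, -0.001]
force: [-0.4, -0.2, -0.3]
opening: 0.0004
gripper_force: 0.0
```

Run:
```python
from h import *
p,d=viewer.read_camera("side");cv2.imwrite("pics/end.png",p)
for lab,pp,dd in(("before",*(np.load("side0.npz")[k] for k in"pd")),("now",p,d)):
    uv=np.argwhere((pp.max(2)<80)&(dd>0))[:,::-1];P=depthpts("side",uv,dd)
    for n,c in(("warm",(.552,-.264)),("cam",(.503,.291))):
        m=(np.linalg.norm(P[:,:2]-c,axis=1)<.013)&(P[:,2]<.07)&(P[:,2]>.034)
        print(lab,n,m.sum(),np.percentile(P[m,2],[50,90]).round(4))
    q=P[:,:2]-[.6,-.028];s=q@[.991,.134];t=q@[-.134,.991]
    m=(abs(s)<.035)&(abs(t)<.013)&(abs(P[:,2]-.088)<.02);print(lab,"rocker",np.polyfit(s[m],P[m,2],1).round(3))
```

```text
before warm 75 [0.0561 0.0586]
before cam 35 [0.0483 0.0507]
before rocker [0.139 0.091]
now warm 66 [0.0494 0.0508]
now cam 29 [0.041  0.0436]
now rocker [-0.14   0.091]
```

View pics/end.png

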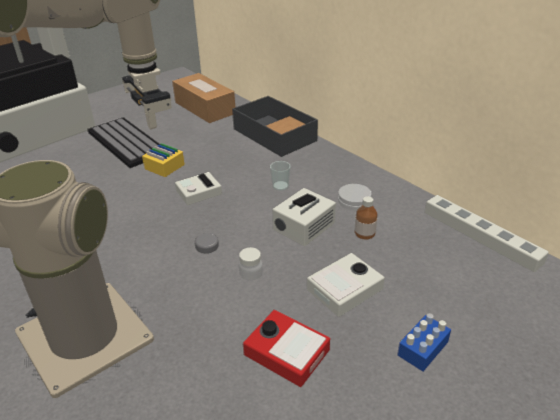

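The camera bar at (206,180), lamp rocker at (303,201) and warmer key at (359,269) are all pressed. The units and bystanders are where they began, and the arm is clear. Handing in.

```bash
python3 -c "
from plant import order
print(order.close_job())"
```

```text
the job is handed in; nothing more can be done
None
```

I pressed the warmer key, lamp rocker and camera bar key in that order, each fully down and staying down with under 10 N on the wrist sensor at the end of each press; the final picture shows nothing else moved, and the job is handed in (no verdict was returned).

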